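# Lay down the drying tray and set the condiments on it

## Robot

A 6-joint arm with a two-finger parallel gripper is mounted at the origin on a cart in front of the work surface, level with it; the furniture and walls round the work are solid. World frame = base frame: x ahead of the robot, y to its left, z up, the work surface at z = 0. Lengths are in m, angles in degrees, forces in N, time in s.
With the tool pointing down it reaches from about 0.325 to 0.85 m from the base axis. Payload 15.5 kg.
Tool frame: the origin (TCP) lies midway between the tips of the shut fingers; the grasp point (between the pads) lies 19 mm behind it; z points along the fingers, y is the line along which they close (so a half turn about z gives the same grasp; the last joint's range is limited). The gripper opens to 91 mm and grips with 3 to 60 N. Pads are 32 mm wide; open, the fingers measure 118 mm over their backs; the gripper's body (76 mm by 178 mm) begins 60 mm behind the grasp point.
Start: joints at [62.71, 28.281, 77.091, -0, 74.628, -5.472], TCP at [0.232, 0.58, 0.214] pointing down, gripper open.
Joint ranges: [-166.48, 166.48], [-47.26, 123.95], [12.59, 153.08], [-70.14, 250.14], [6.76, 159.57], [-176.63, 176.63]. Speed limits (degrees/s): [108.29, 108.29, 147.25, 172.46, 172.46, 172.46].

## Interface

Orientations are given as [roll, pitch, yaw] about the fixed x, y, z axes, in that order (R = Rz(yaw) Ry(pitch) Rx(roll)).
In Python, from plant import status, optics, manip gives the robot as it stands. The module is installed in compiled form; this text tells all that it offers.
- The arm moves only by the tool drive_tool, never from a script. Its argument "commands" is text: rows parted by semicolons, each of 7 numbers parted by spaces: the opening, from -1 (shut) to 1 (fully open), then the shift along the tool's x, y, z in m, then the turn, a rotation vector about the tool's x, y, z in rad. In form: gripper x y z wx wy wz; .... A call has 1 to 5 rows; each row is the pose to reach, as a shift and turn from the pose commanded when the call began, along the tool's axes at that moment; what a row does not reach only later rows make up. A row lasts 1/8 s, in which the tool goes at most 62.5 mm and 10.7 degrees, less where a joint would pass 70% of its speed; a pose out of reach is approached as far as the arm can. A call with a gripper value outside its range is refused whole. The fingers move at their own pace and stop on an object; the grip force is fixed at half the most. Time passes only in rows, so rows that repeat a pose let the fingers close. It gives the time, the measured TCP pose, the force, the opening and the grip force at its end, in the units of the state.
- status.observe(): the state, without advancing time (a new reading comes with each control period).
- optics.snapshot(name): name is "side" or "top" or "wrist"; returns a dict with "color" (400x640x3 uint8, red, green, blue), "fx", "fy", "cx", "cy" (pixels), "k1" (the pictures are not rectified: a ray, as slopes to the right and down, at radius r is drawn at 1 + k1 r^2 times it, then the intrinsics apply), "pose" (4x4, takes a point from camera to world coordinates); the wrist camera has in their place "hand_eye" (4x4, takes a point from camera to tool coordinates, whose origin is the TCP and whose axes are the flange's). Camera axes: x right, y down, z forward; pixel columns grow to the right and rows downward; lengths in m; the calibration is good to about 2 mm. A picture is of the moment at which its call begins: read the wrist's pose just before it. There is no depth.
- manip.hand_in(): hands the job in; it is judged then, once.
The state is a dict: "clock": time; "q": joint angles; "qvel": joint speeds; "tau": joint torques, N m; "ee_pos": TCP position; "tool_rot": TCP orientation; "contact_force": force on the tool from outside, world axes, zero at the start; "moment": the same for the moment, N m; "grip_width": opening from 0.0 (shut) to 1.0 (fully open); "grasp_force": force on a finger pad.
Only numpy, scipy, OpenCV 4.12 (cv2) and the standard library are available. Lean on these libraries where they do the work, as an engineer would, in place of code of your own. Each camera call takes 0.05 s, during which the arm holds its last target. There are 200 camera calls.

## Task

The little wooden tray was left standing on its long edge to dry. With a light push tip it over, where it stands, onto its rubber feet (do not pick it up), first moving out of the way whatever stands where it will fall; then set the honey jar and the salt shaker gently upright on the tray, inside its lip, and let go. Keep the jar and the shaker upright all the time and leave the tin, the cup and the pepper mill alone.

Things in the scene. Friction and masses are not known exactly. Their poses are not given: they have to be found in the camera images.
- tray: Brown wooden tray, 150 x 92 mm, 0.2 kg: a 10 mm board, lip 8 mm high and 4 to 6 mm wide round its upper face, four black rubber feet 5 mm high below. It starts on a long edge, 92 mm tall. Origin: middle of that edge, mid-thickness of the board. y along that edge, z to the other long edge (up at first), x out of the lipped face (lip to x = +13 mm, feet to x = -10 mm); lying on its feet, x is up.
- tray_top (a point): Centre of the tray's upper face inside the lip (inside 142 x 80 mm), axes as the tray; 15 mm above the worktop when the tray lies on its feet.
- honey: Honey jar, round, 63 mm across, 94 mm tall, black fixed lid, about 0.33 kg. Origin: centre of its base, z up. Either it or the salt shaker starts on the tray's feet side, where the tray will fall; the other stands apart.
- salt_shaker: Salt shaker, round, clear with white salt and a grey top, 44 mm across up to 70 mm height, then 34 mm, 90 mm tall, 0.1 kg. Origin: centre of its base, z up.
- tin: Food tin standing upright, 76 mm across, 58 mm tall. Bystander. Origin: centre of its base.
- cup: White espresso cup with flower print, 53 mm across, 74 mm with its handle, 54 mm tall; bystander. Origin: on its base, at most 40 mm from any part of the cup.
- pepper_mill: Dark wooden pepper mill, 58 mm across, 170 mm tall; bystander. Origin: centre of its base.
- hob: Black glass hob, fixed; a jar may stand on it meanwhile. Its flat top is z = 0, 6 mm above the worktop on its right, where all the work stands and whose top is z = -0.006. Its right edge is at y = -0.072, its front edge at x = 0.384; the worktop's front edge is at x = 0.34, its right end y = -0.6. A cabinet's lower edge overhangs from x = 0.61, z = 0.55. Origin: centre of its underside.
- pot: Blue pot with a spoon on the hob, fixed: 200 mm across, 165 mm tall. Two loop handles near its rim, on the right front side and oppo they fill about 30 mm round the points 60 mm nearer and 100 mm to the right of the centre, and 60 mm farther and 100 mm to the left. The rest of the hob is clear, left to y = 0.5. Origin: centre of its base.
- tray_rim (a point): Top of the standing tray: middle of its upper long edge (mid-thickness), axes as the tray. Pushed here lightly from the lipped side, towards -x, the tray tips; past 6 degrees it falls on its feet by itself and then covers about 100 mm of worktop before its feet side (start -x), its full length, give or take 15 mm. Pushed the other way it would fall on its face.

How it is judged:
By the outcome, as a careful person would: the job done as asked, in the order asked, and still so for the second after the job is handed in, with the robot touching nothing.
It also fails if it takes over 72 s, if anything falls off the work surface, if the arm or the gripper's body presses on something with over 40 N, if the wrist force passes 120 N, or if a joint passes its speed limit or range.

## Working session

There is one attempt and no reset: what is moved stays moved. The work goes in short steps, Python scripts to look and compute and a tool call to move; the robot and the scene stay as the last step left them, time stands still between calls to the robot, and variables do not carry over. Pictures are saved under pics/ and viewed, at most 10 in all, crops included, and the job is handed in when it is done.

Besides the shell and the picture viewer there is one more tool, called as name(argument=value, ...) on one line, values as JSON. drive_tool: Moves the arm, as the interface text tells. Its arguments: {"type":"object","properties":{"commands":{"type":"string"}},"required":["commands"]}

```bash
mkdir -p pics; cat > h.py <<'E'
import numpy as np, cv2
from plant import status, optics, manip
from scipy.spatial.transform import Rotation as R
def ray(s,u,v,P=None):
    P=s["pose"] if P is None else P
    d=np.array([(u-s["cx"])/s["fx"],(v-s["cy"])/s["fy"]]); a=d.copy()
    for _ in range(20): a=d/(1+s["k1"]*(a@a))
    P=np.array(P); w=P[:3,:3]@np.array([a[0],a[1],1]); return P[:3,3],w/np.linalg.norm(w)
def plane(s,u,v,z,P=None):
    o,w=ray(s,u,v,P); return o+w*(z-o[2])/w[2]
def meet(r1,r2):
    (a,u),(b,v)=r1,r2
    t=np.linalg.lstsq(np.c_[u,-v],b-a,rcond=None)[0]
    p,q=a+u*t[0],b+v*t[1]; return (p+q)/2,np.linalg.norm(p-q)
def proj(s,p,P=None):
    P=np.array(s["pose"] if P is None else P); c=P[:3,:3].T@(np.array(p)-P[:3,3]); a=c[:2]/c[2]; a=a*(1+s["k1"]*(a@a))
    return np.array([a[0]*s["fx"]+s["cx"],a[1]*s["fy"]+s["cy"]])
E
python3 - <<'E'
from h import *
st=status.observe()
for k in st: print(k,np.round(st[k],3))
for n in("top","side"):
    s=optics.snapshot(n); cv2.imwrite(f"pics/{n}0.png",s["color"][:,:,::-1]); print({k:np.round(v,3) for k,v in s.items() if k!="color"})
E
```

```text
clock 0.0
q [ 6.2710e+01  2.8315e+01  7.7130e+01 -1.0000e-03  7.4628e+01 -5.4730e+00]
qvel [-0.035  0.029  0.008  0.026  0.064 -0.006]
tau [ 2.0000e-03 -8.7882e+01 -3.8186e+01  7.1000e-02  5.3000e-02 -0.0000e+00]
ee_pos [0.232 0.58  0.213]
tool_rot [-1.79927e+02 -6.00000e-03  1.58183e+02]
contact_force [-0.751 -0.152  0.203]
moment [-0.018 -0.009  0.033]
grasp_force 0.0
grip_width 0.997
{'fx': np.float64(373.804), 'fy': np.float64(373.804), 'cx': np.float64(322.713), 'cy': np.float64(205.448), 'k1': np.float64(-0.006), 'pose': array([[ 0.047, -0.976,  0.212,  0.294],
       [-0.999, -0.046,  0.01 , -0.116],
       [-0.   , -0.212, -0.977,  1.044],
       [ 0.   ,  0.   ,  0.   ,  1.   ]])}
{'fx': np.float64(442.19), 'fy': np.float64(442.19), 'cx': np.float64(318.717), 'cy': np.float64(194.705), 'k1': np.float64(-0.079), 'pose': array([[ 1.   ,  0.004, -0.008,  0.534],
       [ 0.009, -0.586,  0.81 , -1.16 ],
       [-0.002, -0.81 , -0.586,  0.8  ],
       [ 0.   ,  0.   ,  0.   ,  1.   ]])}
```

View pics/top0.png

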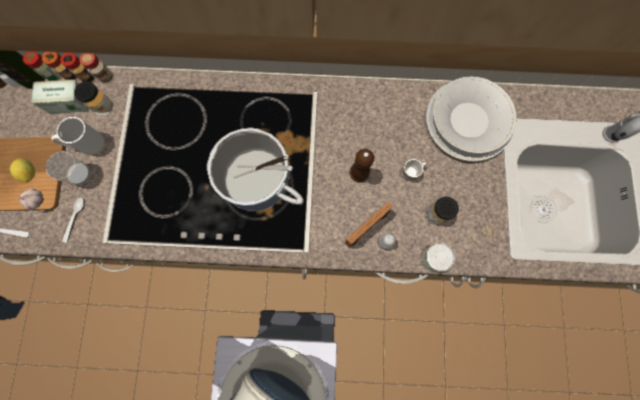

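View pics/side0.png

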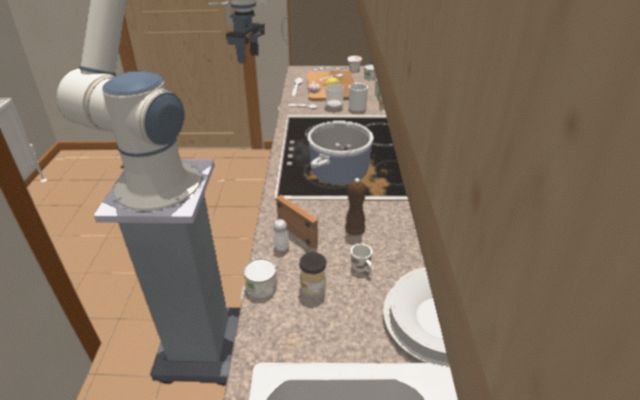

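The top view shows the tray at about (370,224), salt (388,240), honey (446,210), tin (440,257), cup (413,169) and mill (362,165). The side view shows the tray at (297,221) with the salt right in front of it. Next I zoom in on both.

```bash
python3 - <<'E'
import cv2,numpy as np
a=cv2.imread("pics/top0.png")[140:280,330:470]; b=cv2.imread("pics/side0.png")[170:310,235:385]
cv2.imwrite("pics/crop0.png",np.hstack([cv2.resize(a,(400,400),interpolation=cv2.INTER_CUBIC),cv2.resize(b,(400,400),interpolation=cv2.INTER_CUBIC)]))
E
```

```text
(no output)
```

View pics/crop0.png

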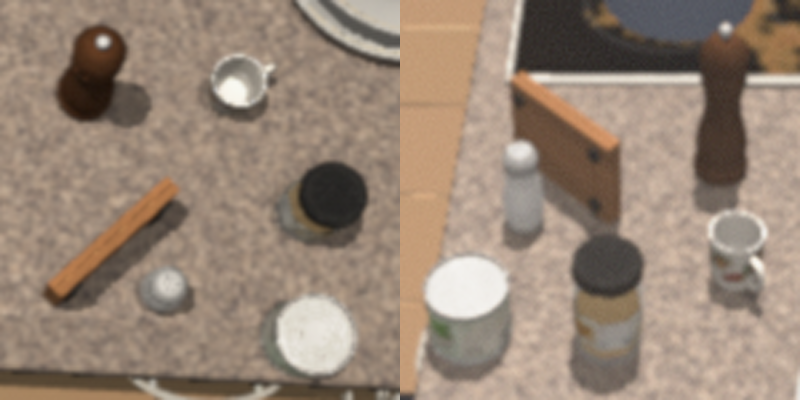

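Crop: the feet (black dots) are on the tray face towards the salt, so the tray falls towards -x,-y and I push from the far-left side. The honey stands apart, about 85 mm off.

```bash
python3 - <<'E'
from h import *
T=optics.snapshot("top");S=optics.snapshot("side")
def blob(s,roi,f,nm):
    x0,y0,x1,y1=roi; im=s["color"][y0:y1,x0:x1][:,:,::-1]; h=cv2.cvtColor(im,cv2.COLOR_BGR2HSV).astype(int)
    m=f(h[...,0],h[...,1],h[...,2]).astype(np.uint8)
    n,l,stt,c=cv2.connectedComponentsWithStats(m); k=1+np.argmax(stt[1:,4]); cn=cv2.findContours((l==k).astype(np.uint8),0,1)[0][0]
    r=cv2.minAreaRect(cn); b=stt[k]; print(nm,"c",np.round(c[k]+[x0,y0],1),"bbox",b[:4]+[x0,y0,0,0],"area",b[4],"rect",np.round(cv2.boxPoints(r)+[x0,y0],1).tolist()); return c[k]+[x0,y0],np.round(cv2.boxPoints(r)+[x0,y0],1),cn[:,0]+[x0,y0]
dark=lambda h,s,v:v<65
hT=blob(T,(425,190,470,232),dark,"lidT"); hS=blob(S,(290,245,335,280),dark,"lidS")
print("honey lid",meet(ray(T,*hT[0]),ray(S,*hS[0])))
wood=lambda h,s,v:(h<16)&(s>130)&(v>105)
tT=blob(T,(335,195,400,255),wood,"trayT"); tS=blob(S,(270,190,325,245),wood,"trayS")
for p in tT[1]: print("rimcorner@z.086",plane(T,*p,0.086))
grey=lambda h,s,v:(s<40)&(v>125)
sT=blob(T,(375,228,402,252),grey,"saltT"); sS=blob(S,(268,212,294,255),grey,"saltS")
for z in(0.064,0.084): print("salt@",z,plane(T,*sT[0],z))
u=sS[2][:,1].min(); print("saltS top",u)
tnT=blob(T,(422,242,458,274),lambda h,s,v:(s<45)&(v>170),"tinT"); print("tin",plane(T,*tnT[0],.052))
cT=blob(T,(400,155,428,185),lambda h,s,v:(s<50)&(v>140),"cupT"); print("cup",plane(T,*cT[0],.048))
mT=blob(T,(345,145,378,185),lambda h,s,v:(v<80),"millT"); print("mill top?",mT[1])
E
```

```text
lidT c [446.  208.3] bbox [435 197  23  24] area 421 rect [[431.2, 214.1], [439.3, 193.7], [460.5, 202.2], [452.4, 222.6]]
lidS c [312.2 270.3] bbox [302 267  22   6] area 43 rect [[302.0, 267.0], [323.0, 267.0], [323.0, 272.0], [302.0, 272.0]]
honey lid (array([ 0.51313297, -0.43686615,  0.06123609]), np.float64(0.003580809799641718))
trayT c [369.  223.4] bbox [347 203  45  41] area 363 rect [[346.4, 239.3], [387.7, 202.3], [392.0, 207.2], [350.8, 244.2]]
trayS c [282.2 199.8] bbox [280 198   5   4] area 8 rect [[280.0, 199.0], [280.8, 197.8], [284.5, 200.3], [283.7, 201.5]]
rimcorner@z.086 [ 0.41568355 -0.17053231  0.086     ]
rimcorner@z.086 [ 0.51831148 -0.27571086  0.086     ]
rimcorner@z.086 [ 0.50566423 -0.2871041   0.086     ]
rimcorner@z.086 [ 0.40359883 -0.18223223  0.086     ]
saltT c [387.3 239.1] bbox [379 233  17  14] area 171 rect [[379.0, 233.0], [395.0, 233.0], [395.0, 246.0], [379.0, 246.0]]
saltS c [280.2 235.2] bbox [273 219  17  32] area 407 rect [[273.0, 219.0], [289.0, 219.0], [289.0, 250.0], [273.0, 250.0]]
salt@ 0.064 [ 0.42408469 -0.2793929   0.064     ]
salt@ 0.084 [ 0.42142947 -0.2760502   0.084     ]
saltS top 219
tinT c [440.2 256.5] bbox [427 242  28  29] area 610 rect [[427.0, 270.0], [427.0, 242.0], [454.0, 242.0], [454.0, 270.0]]
tin [ 0.38605978 -0.42135378  0.052     ]
cupT c [414.3 167.8] bbox [403 158  24  20] area 277 rect [[400.5, 172.4], [407.0, 154.9], [426.7, 162.2], [420.1, 179.8]]
cup [ 0.62945728 -0.35512918  0.048     ]
millT c [361.6 168.9] bbox [350 150  24  32] area 427 rect [[348.7, 179.6], [353.9, 148.3], [374.4, 151.7], [369.2, 183.0]]
mill top? [[348.7 179.6]
 [353.9 148.3]
 [374.4 151.7]
 [369.2 183. ]]
```

```bash
cat >> h.py <<'E'
def pose():
    st=status.observe(); return np.array(st["ee_pos"]),R.from_euler("xyz",st["tool_rot"],degrees=True),st
def rel(*targets):
    p,r,st=pose(); print("at",np.round(p,4),np.round(st["tool_rot"],2),"t",round(st["clock"],2),"w",round(st["grip_width"],3))
    for x,y,z,yaw in targets:
        d=r.inv().apply(np.array([x,y,z])-p); w=(r.inv()*R.from_euler("xyz",[180,0,yaw],degrees=True)).as_rotvec()
        print(np.round(d,4),np.round(w,4))
def wcam(nm=None):
    p,r,st=pose(); s=optics.snapshot("wrist"); M=np.eye(4); M[:3,:3]=r.as_matrix(); M[:3,3]=p; s["pose"]=M@np.array(s["hand_eye"])
    if nm: cv2.imwrite(f"pics/{nm}.png",s["color"][:,:,::-1]); np.savez(f"pics/{nm}.npz",**s)
    return s
E
python3 - <<'E'
from h import *
rel((.38,.31,.25,112),(.38,.03,.25,66),(.424,-.27,.22,44))
T=optics.snapshot("top"); print("pot",plane(T,248,168,.159),"mill base",plane(T,360,173,0.02), "honey",plane(T,446,208.3,.08))
E
```

```text
at [0.2322 0.58   0.2136] [-179.96   -0.    158.18] t 0.2 w 0.998
[-0.2376 -0.1958 -0.0363] [-7.00e-04  2.00e-04  8.06e-01]
[-0.3417 -0.4557 -0.0361] [-6.0000e-04  5.0000e-04  1.6089e+00]
[-0.494  -0.7179 -0.006 ] [-5.0000e-04  7.0000e-04  1.9928e+00]
pot [0.57222703 0.08316442 0.159     ] mill base [ 0.6159658  -0.20679112  0.02      ] honey [ 0.51068641 -0.43050741  0.08      ]
```

drive_tool(commands="1 -0.238 -0.196 -0.036 0 0 0.806; 1 -0.238 -0.196 -0.036 0 0 0.806; 1 -0.238 -0.196 -0.036 0 0 0.806; 1 -0.238 -0.196 -0.036 0 0 0.806; 1 -0.238 -0.196 -0.036 0 0 0.806")

```text
clock: 0.88
ee_pos: [0.381, 0.308, 0.2503]
tool_rot: [180.0, -0.0, 111.8]
contact_force: [0.9, 0.8, 0.3]
grip_width: 1.003
grasp_force: 0.0
```

```bash
python3 -c "
from h import *
rel((.38,.03,.25,66),(.424,-.27,.22,44))"
```

```text
at [0.381  0.308  0.2503] [179.98  -0.   111.77] t 0.88 w 1.003
[-2.578e-01 -1.041e-01  2.000e-04] [ 3.000e-04 -2.000e-04  7.989e-01]
[-0.5527 -0.1745  0.0302] [ 3.0000e-04 -2.0000e-04  1.1829e+00]
```

drive_tool(commands="1 -0.258 -0.104 0 0 0 0.8; 1 -0.258 -0.104 0 0 0 0.8; 1 -0.258 -0.104 0 0 0 0.8; 1 -0.258 -0.104 0 0 0 0.8; 1 -0.258 -0.104 0 0 0 0.8")

```text
clock: 1.5
ee_pos: [0.3803, 0.0291, 0.2501]
tool_rot: [180.0, 0.0, 65.8]
contact_force: [1.0, -0.4, -0.2]
grip_width: 0.999
grasp_force: 0.0
```

```bash
python3 -c "
from h import *
rel((.424,-.23,.22,44.3))
s=wcam(); print(s['fx'],s['cx'],s['cy'],s['k1'],np.round(s['hand_eye'],3))"
```

```text
at [0.3803 0.0291 0.2501] [1.7997e+02 1.0000e-02 6.5810e+01] t 1.5 w 0.999
[-0.2184  0.1461  0.0302] [5.000e-04 1.000e-04 3.753e-01]
318.2722396987219 315.65782993523254 203.31408309299454 -0.043214166759239926 [[-0.001 -0.96  -0.279  0.079]
 [ 1.    -0.    -0.     0.001]
 [ 0.    -0.279  0.96  -0.171]
 [ 0.     0.     0.     1.   ]]
```

drive_tool(commands="1 -0.218 0.146 0.01 0 0 0.375; 1 -0.218 0.146 0.01 0 0 0.375; 1 -0.218 0.146 0.01 0 0 0.375; 1 -0.218 0.146 0.01 0 0 0.375; 1 -0.218 0.146 0.01 0 0 0.375")

```text
clock: 2.17
ee_pos: [0.4264, -0.2301, 0.2396]
tool_rot: [180.0, 0.0, 44.5]
contact_force: [-0.2, 1.9, 0.6]
grip_width: 1.002
grasp_force: 0.0
```

```bash
python3 -c "
from h import *
s=wcam('w1'); rel((.424,-.278,.12,44.3))
for p in [(.422,-.277,.084),(.422,-.277,0),(.461,-.229,.086),(.511,-.43,.088)]: print(proj(s,p))"
```

```text
at [ 0.4264 -0.2296  0.2396] [1.7999e+02 2.0000e-02 4.4540e+01] t 2.23 w 1.002
[-0.0356  0.0328  0.1196] [0.0003 0.0003 0.0041]
[342.61474318 221.63687085]
[337.47748169 200.65600681]
[337.44553245 165.84091367]
[493.2355797  258.97977578]
```

View pics/w1.png

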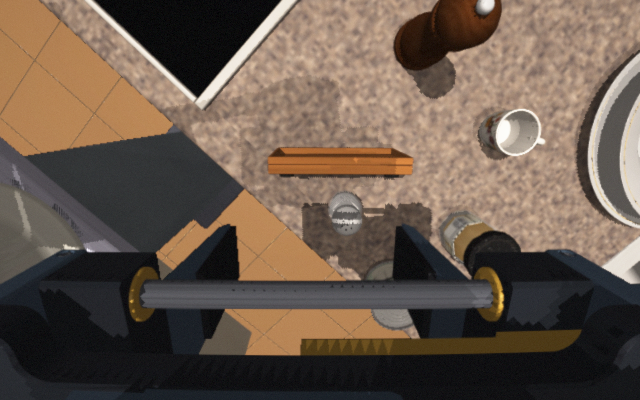

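The wrist view shows the salt at (347,215), the tray rim at rows 150-175 and columns 268-412 with its lip side up (away from the salt), honey (490,245), cup (517,132) and mill (445,35).

```bash
python3 - <<'E'
from h import *
s=dict(np.load("pics/w1.npz")); T=optics.snapshot("top");S=optics.snapshot("side")
h=cv2.cvtColor(s["color"],cv2.COLOR_RGB2HSV).astype(int)[180:250,315:380]
m=((h[...,1]<38)&(h[...,2]>85)).astype(np.uint8); m=cv2.morphologyEx(m,cv2.MORPH_OPEN,np.ones((3,3)))
n,l,stt,c=cv2.connectedComponentsWithStats(m);k=1+np.argmax(stt[1:,4]);print(stt[k]+[315,180,0,0,0],c[k]+[315,180])
b=stt[k]; lo=180+b[1]+b[3]; uc=315+b[0]+(b[2]-1)/2
tip=(uc,lo-1-16); print("tip px",tip,plane(s,*tip,.084))
for v in (tip[1]-3,tip[1],tip[1]+3): print(v,meet(ray(s,uc,v),ray(S,280.7,222.5)),meet(ray(s,uc,v),ray(T,388.5,239.5)))
h=cv2.cvtColor(s["color"],cv2.COLOR_RGB2HSV).astype(int)[140:190,255:425]
m=((h[...,0]<16)&(h[...,1]>150)&(h[...,2]>90)).astype(np.uint8)
cn=max(cv2.findContours(m,0,1)[0],key=cv2.contourArea)[:,0]+[255,140]
print("tray bbox",cn.min(0),cn.max(0))
# lower long edge line
cols=range(275,408,6); low=[(u,cn[abs(cn[:,0]-u)<=1][:,1].max()) for u in cols]
f=np.polyfit(*zip(*low),1);print(f)
for u in(268,412): print(plane(s,u,np.polyval(f,u),.086))
E
```

```text
[ 329  192   33   43 1063] [345.86547507 212.67074318]
tip px (np.float64(345.0), np.int32(218)) [ 0.42672144 -0.27584915  0.084     ]
215 (array([ 0.42683665, -0.27714848,  0.07156911]), np.float64(0.0003481522324850874)) (array([ 0.42420735, -0.28357009,  0.05302675]), np.float64(0.001723242624889719))
218 (array([ 0.42589827, -0.27909919,  0.07339424]), np.float64(0.002041693375782953)) (array([ 0.4231466 , -0.28246369,  0.06321692]), np.float64(0.00037357188859665395))
221 (array([ 0.42496974, -0.28103774,  0.07522998]), np.float64(0.004416234076376399)) (array([ 0.42214211, -0.28139362,  0.07297061]), np.float64(0.0009072747876052565))
tray bbox [268 148] [412 174]
[7.41106719e-03 1.70733696e+02]
[ 0.40567373 -0.18283962  0.086     ]
[ 0.5095996  -0.29017366  0.086     ]
```

drive_tool(commands="1 -0.0355 0.0341 0.03 0 0 0.007; 1 -0.0355 0.0341 0.08 0 0 0.007; 1 -0.0355 0.0341 0.13 0 0 0.007; 1 -0.0355 0.0341 0.175 0 0 0.007; 1 -0.0355 0.0341 0.2096 0 0 0.007")

```text
clock: 2.95
ee_pos: [0.4246, -0.2738, 0.0292]
tool_rot: [-179.9, 0.0, 44.4]
contact_force: [0.2, -0.2, -0.4]
grip_width: 1.001
grasp_force: 0.0
```

drive_tool(commands="1 0 0 0 0 0 0; -0.2 0 0 0 0 0 0; -0.2 0 0 0 0 0 0; -0.2 0 0 0 0 0 0; -0.2 0 0 0 0 0 0")

```text
clock: 3.58
ee_pos: [0.425, -0.2761, 0.0308]
tool_rot: [180.0, -0.0, 44.3]
contact_force: [0.5, -0.6, 0.8]
grip_width: 0.595
grasp_force: 0.0
```

drive_tool(commands="-0.3 0 0 0 0 0 0; -0.3 0 0 0 0 0 0; -0.3 0 0 0 0 0 0; -0.3 0 0 0 0 0 0")

```text
clock: 4.08
ee_pos: [0.425, -0.2762, 0.0304]
tool_rot: [180.0, -0.0, 44.3]
contact_force: [0.3, -1.8, 2.8]
grip_width: 0.421
grasp_force: 29.9
```

```bash
python3 -c "
from h import *
p,r,st=pose(); print(p,st['grip_width'],st['grasp_force'])
rel((.425,-.276,.17,44.3),(.43,-.03,.17,44.3),(.43,-.03,.039,44.3))"
```

```text
[ 0.42495752 -0.27615012  0.0304088 ] 0.42093225350204266 29.861560633726185
at [ 0.425  -0.2762  0.0304] [179.98  -0.    44.27] t 4.08 w 0.421
[ 1.000e-04 -0.000e+00 -1.396e-01] [ 0.0004 -0.     -0.0004]
[ 0.1754 -0.1727 -0.1397] [ 0.0004 -0.     -0.0004]
[ 0.1754 -0.1727 -0.0087] [ 0.0004 -0.     -0.0004]
```

drive_tool(commands="-0.3 0 0 -0.02 0 0 0; -0.3 0 0 -0.05 0 0 0; -0.3 0 0 -0.09 0 0 0; -0.3 0 0 -0.125 0 0 0; -0.3 0 0 -0.14 0 0 0")

```text
clock: 4.7
ee_pos: [0.4251, -0.2761, 0.172]
tool_rot: [179.9, -0.0, 44.3]
contact_force: [0.2, -0.3, -0.9]
grip_width: 0.42
grasp_force: 29.6
```

drive_tool(commands="-0.3 0.02 -0.02 0 0 0 0; -0.3 0.055 -0.054 0 0 0 0; -0.3 0.09 -0.089 0 0 0 0; -0.3 0.125 -0.123 0 0 0 0; -0.3 0.155 -0.153 0 0 0 0")

```text
clock: 5.32
ee_pos: [0.4283, -0.0565, 0.1702]
tool_rot: [-180.0, 0.0, 44.3]
contact_force: [0.5, 0.2, -1.3]
grip_width: 0.419
grasp_force: 29.6
```

```bash
python3 -c "
from h import *
rel((.43,-.03,.17,44.3),(.43,-.03,.038,44.3))
S=optics.snapshot('side'); cv2.imwrite('pics/s2.png',np.hstack([cv2.resize(S['color'][60:260,230:430,::-1],(400,400)),cv2.resize(wcam()['color'][100:300,220:420,::-1],(400,400))]))"
```

```text
at [ 0.4283 -0.0565  0.1702] [-1.7996e+02  2.0000e-02  4.4290e+01] t 5.33 w 0.419
[ 0.0197 -0.0178  0.0002] [-0.0007  0.0003 -0.0002]
[ 0.0197 -0.0177  0.1322] [-0.0007  0.0003 -0.0002]
```

View pics/s2.png

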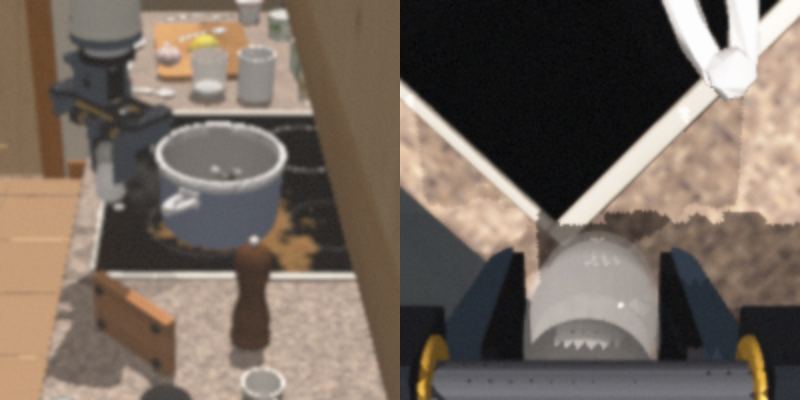

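The shaker is held upright over the hob, but the pot handle would be close to the gripper body there. I'll set it on the clear worktop at (0.38,-0.108) instead.

drive_tool(commands="-0.3 -0.035 0.0015 0 0 0 0; -0.3 -0.0705 0.0032 0.02 0 0 0; -0.3 -0.0705 0.0032 0.06 0 0 0; -0.3 -0.0705 0.0032 0.1 0 0 0; -0.3 -0.0705 0.0032 0.125 0 0 0")

```text
clock: 6.05
ee_pos: [0.3799, -0.11, 0.0438]
tool_rot: [-179.9, 0.0, 44.2]
contact_force: [0.1, 0.2, -0.6]
grip_width: 0.421
grasp_force: 29.6
```

drive_tool(commands="-0.3 0 0 0.006 0 0 0; -0.3 0 0 0.011 0 0 0; -0.3 0 0 0.013 0 0 0; -0.3 0 0 0.013 0 0 0; -0.3 0 0 0.013 0 0 0")

```text
clock: 6.68
ee_pos: [0.381, -0.1098, 0.0327]
tool_rot: [180.0, -0.0, 44.3]
contact_force: [-0.1, 0.8, -1.2]
grip_width: 0.422
grasp_force: 29.6
```

drive_tool(commands="-0.3 0 0 0.001 0 0 0; -0.3 0 0 0.002 0 0 0; -0.3 0 0 0.0025 0 0 0; -0.3 0 0 0.0025 0 0 0")

```text
clock: 7.18
ee_pos: [0.381, -0.1098, 0.0302]
tool_rot: [180.0, -0.0, 44.3]
contact_force: [-1.1, 1.9, 17.8]
grip_width: 0.426
grasp_force: 30.8
```

drive_tool(commands="0.25 0 0 -0.001 0 0 0; 0.25 0 0 -0.001 0 0 0; 0.25 0 0 -0.001 0 0 0; 0.25 0 0 -0.02 0 0 0; 0.25 0 0 -0.06 0 0 0")

```text
clock: 7.8
ee_pos: [0.3799, -0.1094, 0.0896]
tool_rot: [-179.8, 0.1, 44.3]
contact_force: [0.3, -0.6, -1.3]
grip_width: 0.628
grasp_force: 0.0
```

drive_tool(commands="0.25 0 0 -0.06 0 0 0; 0.25 0 0 -0.12 0 0 0; -1 0.06 0 -0.12 0 0 0; -1 0.12 0 -0.12 0 0 0; -1 0.12 0.02 -0.12 0 0 0")

```text
clock: 8.43
ee_pos: [0.4825, -0.037, 0.2098]
tool_rot: [180.0, -0.1, 44.6]
contact_force: [-0.5, -1.2, 0.9]
grip_width: 0.327
grasp_force: 0.0
```

```bash
python3 - <<'E'
from h import *
n=np.array([-.718,-.695]); m=np.array([.461,-.229])
p=m-n*.055; rel((*p,.2,44.1),(*p,.075,44.1)); print(p)
T=optics.snapshot("top"); h=cv2.cvtColor(T["color"],cv2.COLOR_RGB2HSV).astype(int)[195:255,335:400]
mk=((h[...,0]<16)&(h[...,1]>130)&(h[...,2]>105)).astype(np.uint8)
print("tray",cv2.minAreaRect(cv2.findNonZero(mk)), plane(T,388,240,.06), plane(T,360,250,.06))
cv2.imwrite("pics/t3.png",cv2.resize(T["color"][140:280,300:480,::-1],(720,560)))
E
```

```text
at [ 0.4825 -0.037   0.2098] [ 1.7999e+02 -5.0000e-02  4.4580e+01] t 8.43 w 0.327
[-0.0951  0.1222  0.0097] [ 0.0002 -0.0009  0.0084]
[-0.0952  0.1221  0.1347] [ 0.0002 -0.0009  0.0084]
[ 0.50049  -0.190775]
tray ((34.57183074951172, 27.635360717773438), (5.872023582458496, 55.44974136352539), 48.012786865234375) [ 0.422263   -0.28187753  0.06      ] [ 0.39245905 -0.20865579  0.06      ]
```

View pics/t3.png

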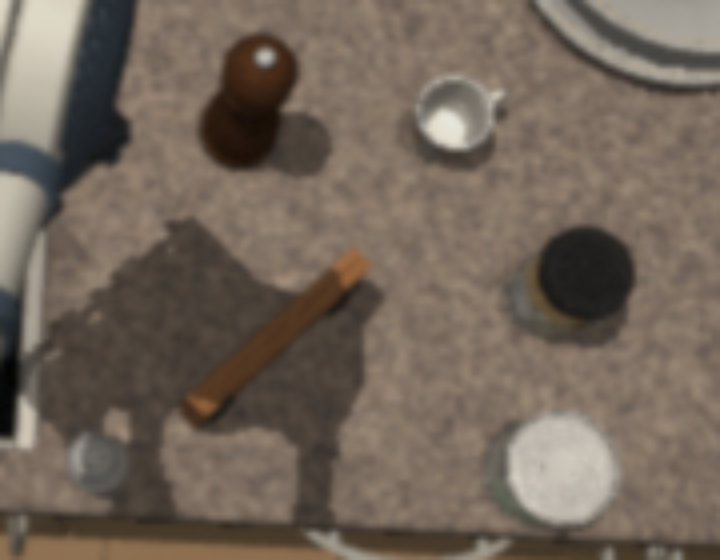

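The top view shows the salt upright at (98,460) in the 4x crop and the tray still standing. Next, get behind the tray with the fingers shut.

drive_tool(commands="-1 -0.04 0.043 0 0 0 0.008; -1 -0.08 0.086 0 0 0 0.008; -1 -0.105 0.114 0 0 0 0.008; -1 -0.105 0.114 0.03 0 0 0.008; -1 -0.105 0.114 0.08 0 0 0.008")

```text
clock: 9.1
ee_pos: [0.485, -0.1971, 0.1298]
tool_rot: [179.8, -0.0, 43.7]
contact_force: [0.8, -0.3, -0.7]
grip_width: 0.005
grasp_force: 0.0
```

```bash
python3 - <<'E'
from h import *
n=np.array([-.718,-.695]); m=np.array([.461,-.229])
rel((.4877,-.192,.072,44.1)); p,_,_=pose(); print("dist from mid-plane",(p[:2]-m)@n)
E
```

```text
at [ 0.485  -0.1971  0.1298] [ 1.7984e+02 -4.0000e-02  4.3680e+01] t 9.1 w 0.005
[ 0.0054 -0.002   0.0578] [ 0.0027 -0.0007 -0.0073]
dist from mid-plane -0.039388887104815806
```

drive_tool(commands="-1 0.006 -0.002 0.015 0 0 -0.007; -1 0.006 -0.002 0.04 0 0 -0.007; -1 0.006 -0.002 0.058 0 0 -0.007; -1 0.006 -0.002 0.058 0 0 -0.007")

```text
clock: 9.6
ee_pos: [0.4875, -0.1894, 0.0717]
tool_rot: [-179.9, 0.0, 44.2]
contact_force: [-0.2, 0.4, 0.0]
grip_width: 0.006
grasp_force: 0.0
```

drive_tool(commands="-1 -0.004 0 0 0 0 0; -1 -0.008 0 0 0 0 0; -1 -0.012 0 0 0 0 0; -1 -0.015 0 0 0 0 0; -1 -0.018 0 0 0 0 0")

```text
clock: 10.22
ee_pos: [0.4749, -0.2023, 0.0719]
tool_rot: [180.0, 0.0, 44.2]
contact_force: [0.5, -0.3, -0.9]
grip_width: 0.006
grasp_force: 0.0
```

drive_tool(commands="-1 -0.003 0 0 0 0 0; -1 -0.006 0 0 0 0 0; -1 -0.009 0 0 0 0 0; -1 -0.012 0 0 0 0 0; -1 -0.014 0 0 0 0 0")

```text
clock: 10.85
ee_pos: [0.4649, -0.212, 0.0718]
tool_rot: [-180.0, 0.0, 44.2]
contact_force: [1.4, -0.8, 0.4]
grip_width: 0.005
grasp_force: 0.0
```

```bash
cat > tr.py <<'E'
from h import *
T=optics.snapshot("top"); h=cv2.cvtColor(T["color"],cv2.COLOR_RGB2HSV).astype(int)[190:280,320:420]
mk=((h[...,0]<18)&(h[...,1]>115)&(h[...,2]>60)).astype(np.uint8)
mk=cv2.morphologyEx(mk,cv2.MORPH_OPEN,np.ones((3,3)))
c=max(cv2.findContours(mk,0,1)[0],key=cv2.contourArea); print(cv2.boundingRect(c),cv2.minAreaRect(c),cv2.contourArea(c))
E
python3 tr.py; python3 -c "
from h import *
p,_,st=pose(); print(p,st['contact_force'],(p[:2]-[.461,-.229])@[-.718,-.695])"
```

```text
[ 0.46479833 -0.21212746  0.07180303] [-0.70497276 -0.88052846 -0.75966969] -0.014453619938355195Traceback (most recent call last):
  File "tr.py", line 5, in <module>
    c=max(cv2.findContours(mk,0,1)[0],key=cv2.contourArea); print(cv2.boundingRect(c),cv2.minAreaRect(c),cv2.contourArea(c))
ValueError: max() iterable argument is empty
```

```bash
cat > sd.py <<'E'
from h import *
import sys
s=optics.snapshot("side"); h=cv2.cvtColor(s["color"],cv2.COLOR_RGB2HSV).astype(int)[185:280,240:330]
ref=cv2.cvtColor(cv2.imread("pics/side0.png"),cv2.COLOR_BGR2HSV).astype(int)[185:280,240:330]
for g in (ref,h):
    mk=((g[...,0]<14)&(g[...,1]>115)&(g[...,2]>50)).astype(np.uint8); mk=cv2.morphologyEx(mk,cv2.MORPH_OPEN,np.ones((3,3)))
    cs=[c for c in cv2.findContours(mk,0,1)[0] if cv2.contourArea(c)>40]
    print([(np.array(cv2.boundingRect(c))+[240,185,0,0],cv2.contourArea(c)) for c in cs])
cv2.imwrite("pics/sd.png",cv2.resize(s["color"][150:310,220:380,::-1],(480,480)))
E
python3 sd.py
```

```text
[(array([278, 195,  38,  28]), 188.5)]
[]
```

drive_tool(commands="-1 -0.003 0 0 0 0 0; -1 -0.006 0 0 0 0 0; -1 -0.006 0 0 0 0 0; -1 -0.006 0 0 0 0 0; -1 -0.006 0 0 0 0 0")

```text
clock: 11.58
ee_pos: [0.4608, -0.2161, 0.0718]
tool_rot: [180.0, 0.0, 44.2]
contact_force: [0.9, -0.3, 0.0]
grip_width: 0.008
grasp_force: 0.0
```

```bash
python3 sd.py
```

```text
[(array([278, 195,  38,  28]), 188.5)]
[(array([260, 225,  42,  30]), 414.5)]
```

View pics/sd.png

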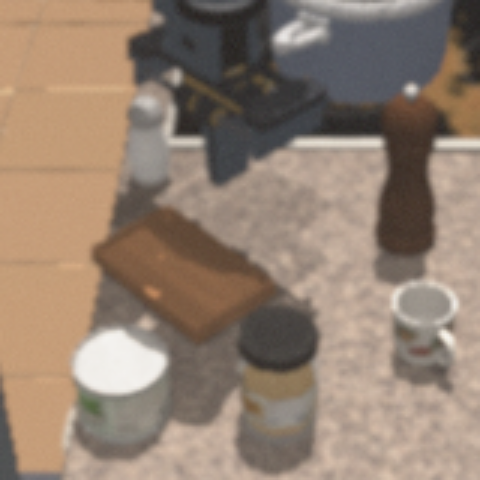

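The side view shows the tray lying flat with its lip up, the salt, tin, honey and cup standing. Next, lift and measure the tray from the wrist camera.

drive_tool(commands="-1 0 0 -0.05 0 0 0; -1 0 0 -0.11 0 0 0; 0.5 -0.03 -0.003 -0.17 0 0 0; 0.5 -0.07 -0.008 -0.178 0 0 0; 0.5 -0.096 -0.011 -0.178 0 0 0")

```text
clock: 12.25
ee_pos: [0.3835, -0.2762, 0.2513]
tool_rot: [179.8, 0.0, 44.2]
contact_force: [-0.2, -0.7, -0.4]
grip_width: 0.304
grasp_force: 0.0
```

```bash
python3 - <<'E'
from h import *
s=wcam("w4"); rel((.381,-.11,.2,44.3),(.381,-.11,.12,44.3),(.381,-.11,.032,44.3))
h=cv2.cvtColor(s["color"],cv2.COLOR_RGB2HSV).astype(int)
mk=((h[...,0]<18)&(h[...,1]>130)&(h[...,2]>50)).astype(np.uint8); mk[:, :200]=0; mk[:,460:]=0;mk[:60]=0;mk[300:]=0
mk=cv2.morphologyEx(mk,cv2.MORPH_OPEN,np.ones((3,3)))
c=max(cv2.findContours(mk,0,1)[0],key=cv2.contourArea); print(cv2.boundingRect(c),cv2.contourArea(c)); b=cv2.boxPoints(cv2.minAreaRect(c)); print(b)
ap=cv2.approxPolyDP(cv2.convexHull(c),8,True)[:,0]; print(ap)
P=np.array([plane(s,*q,.017) for q in ap]); print(P.round(4)); print([np.linalg.norm(P[i]-P[i-1]).round(4) for i in range(len(P))],P.mean(0))
v=s["color"][:,:,::-1].copy(); cv2.polylines(v,[ap.reshape(-1,1,2)],True,(0,255,0),1); cv2.imwrite("pics/w4o.png",v)
E
```

```text
at [ 0.3817 -0.2772  0.2505] [1.7993e+02 6.0000e-02 4.4180e+01] t 12.3 w 0.343
[ 0.1161 -0.1204  0.0503] [ 0.0012  0.0011 -0.0021]
[ 0.1162 -0.1205  0.1303] [ 0.0012  0.0011 -0.0021]
[ 0.1163 -0.1206  0.2183] [ 0.0012  0.0011 -0.0021]
(200, 115, 194, 138) 13342.5
[[160.6046  167.24013]
 [371.29968  69.31142]
 [418.86707 171.65334]
 [208.172   269.58203]]
[[393 116]
 [388 186]
 [246 252]
 [200 252]
 [200 214]
 [273 115]]
[[ 0.5045 -0.2942  0.017 ]
 [ 0.4402 -0.3555  0.017 ]
 [ 0.2392 -0.2835  0.017 ]
 [ 0.1941 -0.2373  0.017 ]
 [ 0.2382 -0.2026  0.017 ]
 [ 0.402  -0.1873  0.017 ]]
[np.float64(0.1481), np.float64(0.0888), np.float64(0.2135), np.float64(0.0646), np.float64(0.0561), np.float64(0.1645)] [ 0.33637666 -0.26007852  0.017     ]
```

View pics/w4o.png

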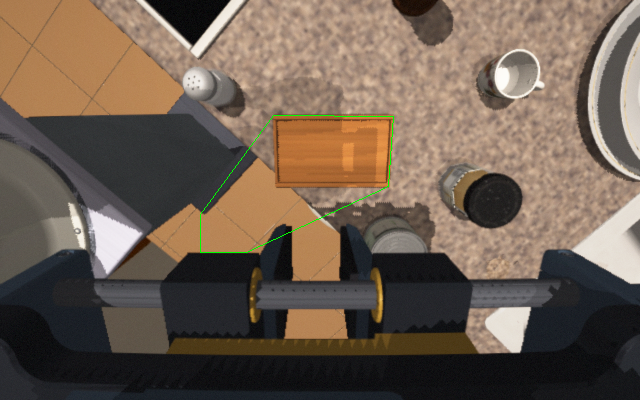

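Wrist view: tray flat with corners (275,117), (393,117), (389,187), (276,187), its last corner just off the worktop edge. Salt is at (200,82), honey lid (492,200).

```bash
python3 - <<'E'
from h import *
s=dict(np.load("pics/w4.npz"));T=optics.snapshot("top");S=optics.snapshot("side")
c=[plane(s,*q,.017)[:2] for q in [(274,117),(393,117),(389,187),(276,187)]]
print(np.round(c,4)); C=np.mean(c,0); print("tray centre",C,[np.linalg.norm(c[i]-c[i-1]).round(4) for i in range(4)])
e=(c[1]-c[0])+(c[2]-c[3]); print("edge angle",np.degrees(np.arctan2(e[1],e[0])))
def tmask(im,roi,f):
    x0,y0,x1,y1=roi;h=cv2.cvtColor(im,cv2.COLOR_RGB2HSV).astype(int)[y0:y1,x0:x1];m=f(h[...,0],h[...,1],h[...,2]).astype(np.uint8)
    m=cv2.morphologyEx(m,cv2.MORPH_OPEN,np.ones((3,3)));k=max(cv2.findContours(m,0,1)[0],key=cv2.contourArea);el=cv2.fitEllipse(k) if len(k)>5 else None;print(el and [np.array(el[0])+[x0,y0],el[1]],np.array(cv2.boundingRect(k))+[x0,y0,0,0]);return np.array(el[0])+[x0,y0]
dk=lambda h,s_,v:(v<62)
a=tmask(s["color"],(455,160,535,240),dk);b=tmask(T["color"],(425,190,470,232),dk)
print("honey lid",meet(ray(s,*a),ray(T,*b)),plane(s,*a,.088),plane(T,*b,.088))
# tray height, from top view of its centre
k=lambda h,s_,v:(h<18)&(s_>115)&(v>60)
bt=tmask(T["color"],(335,200,410,275),k); ct=np.mean([(274,117),(393,117),(389,187),(276,187)],0)
print("tray height",meet(ray(s,*ct),ray(T,*bt)))
E
```

```text
[[ 0.4011 -0.1898]
 [ 0.5037 -0.2951]
 [ 0.4402 -0.3574]
 [ 0.3372 -0.2512]]
tray centre [ 0.42053683 -0.27337869] [np.float64(0.0887), np.float64(0.147), np.float64(0.0889), np.float64(0.148)]
edge angle -45.797706810773555
[array([492.35684967, 200.39443588]), (52.02176284790039, 58.1883430480957)] [464 174  58  54]Traceback (most recent call last):
  File "<stdin>", line 10, in <module>
  File "<stdin>", line 8, in tmask
ValueError: max() iterable argument is empty
```

drive_tool(commands="0.5 0.04 -0.042 0.01 0 0 -0.002; 0.5 0.08 -0.083 0.01 0 0 -0.002; 0.5 0.116 -0.1205 0.04 0 0 -0.002; 0.5 0.116 -0.1205 0.09 0 0 -0.002; 0.5 0.116 -0.1205 0.13 0 0 -0.002")

```text
clock: 13.02
ee_pos: [0.3837, -0.1065, 0.1185]
tool_rot: [180.0, -0.0, 44.5]
contact_force: [0.2, -0.7, -0.8]
grip_width: 0.75
grasp_force: 0.0
```

drive_tool(commands="0.5 0 0 0 0 0 0; 0.5 0 0 0.03 0 0 0; 0.5 0 0 0.07 0 0 0; 0.5 0 0 0.088 0 0 0; 0.5 0 0 0.088 0 0 0")

```text
clock: 13.65
ee_pos: [0.3838, -0.1079, 0.0321]
tool_rot: [-180.0, 0.0, 44.3]
contact_force: [0.1, 0.1, 0.7]
grip_width: 0.749
grasp_force: 0.0
```

drive_tool(commands="-0.3 0 0 0 0 0 0; -0.3 0 0 0 0 0 0; -0.3 0 0 0 0 0 0; -0.3 0 0 0 0 0 0; -0.3 0 0 0 0 0 0")

```text
clock: 14.28
ee_pos: [0.3836, -0.108, 0.0321]
tool_rot: [180.0, -0.0, 44.3]
contact_force: [0.0, 1.2, 9.6]
grip_width: 0.417
grasp_force: 30.4
```

```bash
python3 -c "
from h import *
p,r,st=pose(); print(p,st['grasp_force'])
rel((.381,-.11,.11,44.2),(.3926,-.2448,.11,44.2),(.3926,-.2448,.06,44.2))"
```

```text
[ 0.38361718 -0.10802026  0.03213281] 30.37214543670416
at [ 0.3836 -0.108   0.0321] [ 1.7996e+02 -2.0000e-02  4.4340e+01] t 14.28 w 0.417
[-0.0032 -0.0004 -0.0779] [ 0.0007 -0.0003  0.0024]
[-0.0891  0.1042 -0.0778] [ 0.0007 -0.0003  0.0024]
[-0.0892  0.1041 -0.0278] [ 0.0007 -0.0003  0.0024]
```

drive_tool(commands="-0.3 0 0 -0.015 0 0 0.002; -0.3 0 0 -0.045 0 0 0.002; -0.3 0 0 -0.078 0 0 0.002; -0.3 -0.025 0.031 -0.078 0 0 0.002; -0.3 -0.055 0.068 -0.078 0 0 0.002")

```text
clock: 14.9
ee_pos: [0.3917, -0.1957, 0.1104]
tool_rot: [180.0, -0.0, 44.3]
contact_force: [0.9, 0.4, -0.8]
grip_width: 0.416
grasp_force: 29.6
```

```bash
python3 -c "
from h import *
rel((.396,-.2413,.11,44.2),(.396,-.2413,.06,44.2))"
```

```text
at [ 0.3917 -0.1957  0.1104] [ 1.7995e+02 -2.0000e-02  4.4310e+01] t 14.9 w 0.416
[-0.0288  0.0357  0.0004] [ 0.0008 -0.0003  0.0019]
[-0.0288  0.0356  0.0504] [ 0.0008 -0.0003  0.0019]
```

drive_tool(commands="-0.3 -0.015 0.018 0 0 0 0; -0.3 -0.029 0.0357 0 0 0 0; -0.3 -0.029 0.0357 0.02 0 0 0; -0.3 -0.029 0.0357 0.042 0 0 0; -0.3 -0.029 0.0357 0.055 0 0 0")

```text
clock: 15.52
ee_pos: [0.3954, -0.2405, 0.0539]
tool_rot: [-179.9, 0.0, 44.2]
contact_force: [-0.4, -0.1, -0.7]
grip_width: 0.415
grasp_force: 29.6
```

```bash
python3 - <<'E'
from h import *
s=wcam("w5"); S=optics.snapshot("side"); p,_,_=pose(); print(p)
h=cv2.cvtColor(s["color"],cv2.COLOR_RGB2HSV).astype(int)
cv2.imwrite("pics/w5o.png",np.hstack([cv2.resize(s["color"][100:300,200:440,::-1],(480,400)),cv2.resize(S["color"][180:300,230:326,::-1],(320,400))]))
E
```

```text
[ 0.39513424 -0.24031002  0.05386712]
```

View pics/w5o.png

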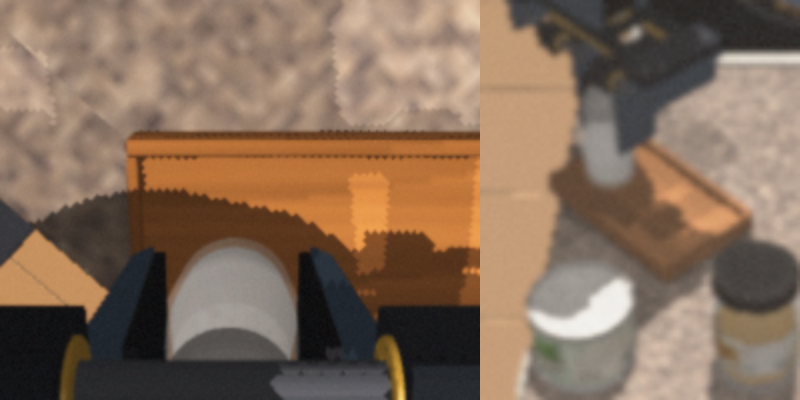

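The shaker is over the tray's left end, apparently a few mm near the front lip, so I compute it.

```bash
python3 - <<'E'
from h import *
s=dict(np.load("pics/w5.npz")); C=np.array([.4205,-.2734]); a=np.array([.698,-.716]); b=np.array([.716,.698])
for nm,q,z in[("base front",(316.5,221.5),.0158),("base front@top bulge",(316.5,221.5),.03),("lip outer top",(316.5,166),.017),("lip inner foot",(316.5,178.5),.009),("left outer",(264.5,170),.017)]:
    P=plane(s,*q,z)[:2]; print(nm,P.round(4),"a",((P-C)@a).round(4),"b",((P-C)@b).round(4))
E
```

```text
base front [ 0.4005 -0.2375] a -0.0396 b 0.0107
base front@top bulge [ 0.4041 -0.234 ] a -0.0396 b 0.0158
lip outer top [ 0.4285 -0.2102] a -0.0396 b 0.0498
lip inner foot [ 0.4214 -0.2173] a -0.0396 b 0.0398
left outer [ 0.4027 -0.1874] a -0.074 b 0.0472
```

```bash
python3 - <<'E'
from h import *
S=optics.snapshot("side"); C=np.array([.4205,-.2734]); a=np.array([.698,-.716]); b=np.array([.716,.698])
h=cv2.cvtColor(S["color"],cv2.COLOR_RGB2HSV).astype(int)[195:245,255:290]
m=(h[...,1]<75)&(h[...,2]>75)&(h[...,0]<125)
for v in range(18,48,2): print(v+195,np.where(m[v])[0]+255)
for v in (234,236,238):
  P=plane(S,269.6,v,.0158)[:2]; P=P+[0,.022]; print(P,(P-C)@a,(P-C)@b)
E
```

```text
213 [259 260 261 262 263 264 265 266 267 268 269 270 282 283 284 285 286 287
 288 289]
215 [259 260 261 262 263 264 265 266 267 268 269 270 282 283 284 285 286 287
 288 289]
217 [258 259 260 261 262 263 264 265 266 267 268 269 270 282 283 284 285 286
 287 288 289]
219 [258 259 260 261 262 263 264 265 266 267 268 269 270 271 282 283 284 285
 286 287 288 289]
221 [258 259 260 261 262 263 264 265 266 267 268 269 270 271 272 279 280 281
 282 283 284 285 286 287 288 289]
223 [257 258 259 260 261 262 263 264 265 266 267 268 269 270 272 275 276 285
 286 287 288 289]
225 [257 258 259 260 261 262 263 264 265 266 267 268 269 270 271 272 273 274
 275 287 288 289]
227 [257 258 260 261 262 263 264 265 266 267 268 269 270 271 272 273 274 275]
229 [261 262 263 264 265 266 267 268 269 270 271 272 273 274 275 276]
231 [262 263 264 265 266 267 268 269 270 271 272 273 274 275]
233 [262 263 264 265 266 267 268 269 270 271 272 273 274 275]
235 [265 266 267 268 269 270 271 272]
237 []
239 []
241 [255]
[ 0.3922408  -0.23643353] -0.046192911623131744 0.005569005354391393
[ 0.39303835 -0.24458779] -0.03979777500440748 0.00044838572346881517
[ 0.39382683 -0.25265363] -0.03347227798137133 -0.004617022329645179
```

Side and wrist views disagree by about 12 mm; a 5 mm shift towards the far side keeps it well inside the lip under either.

drive_tool(commands="-0.3 0.005 0 0 0 0 0; -0.3 0.005 0 0.002 0 0 0; -0.3 0.005 0 0.004 0 0 0; -0.3 0.005 0 0.0055 0 0 0; -0.3 0.005 0 0.0055 0 0 0")

```text
clock: 16.3
ee_pos: [0.3992, -0.2373, 0.0492]
tool_rot: [-180.0, 0.0, 44.2]
contact_force: [-0.4, -0.5, -0.5]
grip_width: 0.41
grasp_force: 29.6
```

drive_tool(commands="-0.3 0 0 0.001 0 0 0; -0.3 0 0 0.0015 0 0 0; -0.3 0 0 0.0015 0 0 0")

```text
clock: 16.68
ee_pos: [0.3992, -0.2373, 0.0478]
tool_rot: [-180.0, 0.0, 44.2]
contact_force: [-0.3, -0.7, -0.5]
grip_width: 0.416
grasp_force: 29.6
```

drive_tool(commands="-0.3 0 0 0.001 0 0 0; -0.3 0 0 0.0015 0 0 0; -0.3 0 0 0.0015 0 0 0")

```text
clock: 17.05
ee_pos: [0.3994, -0.2374, 0.047]
tool_rot: [180.0, -0.0, 44.2]
contact_force: [-2.1, 2.5, 19.6]
grip_width: 0.417
grasp_force: 31.1
```

drive_tool(commands="0.2 0 0 -0.0015 0 0 0; 0.2 0 0 -0.0015 0 0 0; 0.2 0 0 -0.0015 0 0 0; 0.2 0 0 -0.015 0 0 0; 0.2 0 0 -0.05 0 0 0")

```text
clock: 17.68
ee_pos: [0.3985, -0.2368, 0.0966]
tool_rot: [-179.8, 0.0, 44.2]
contact_force: [0.5, 0.1, 0.3]
grip_width: 0.602
grasp_force: 0.0
```

```bash
python3 -c "
from h import *
rel((.40,-.24,.22,44.2),(.44,-.33,.25,90),(.47,-.40,.25,134.2))"
```

```text
at [ 0.3985 -0.2368  0.0966] [-1.7985e+02  2.0000e-02  4.4220e+01] t 17.68 w 0.602
[-0.0012  0.003  -0.1234] [-0.0026  0.0004  0.0003]
[-0.0353  0.0953 -0.1536] [-2.600e-03 -7.000e-04 -7.991e-01]
[-0.0626  0.1664 -0.1538] [-0.0023 -0.0018 -1.5705]
```

drive_tool(commands="0.5 0 0 -0.06 0 0 0; 1 0 0 -0.12 0 0 0; 1 -0.012 0.03 -0.15 0 0 -0.18; 1 -0.024 0.06 -0.154 0 0 -0.36; 1 -0.035 0.095 -0.154 0 0 -0.54")

```text
clock: 18.3
ee_pos: [0.4407, -0.3306, 0.2522]
tool_rot: [179.9, 0.1, 75.5]
contact_force: [1.2, 0.5, -0.2]
grip_width: 1.0
grasp_force: 0.0
```

```bash
cat > m6.py <<'E'
from h import *
def blob(s,roi,f):
    x0,y0,x1,y1=roi;h=cv2.cvtColor(s["color"],cv2.COLOR_RGB2HSV).astype(int)[y0:y1,x0:x1];m=f(h[...,0],h[...,1],h[...,2]).astype(np.uint8)
    m=cv2.morphologyEx(m,cv2.MORPH_OPEN,np.ones((3,3)));k=max(cv2.findContours(m,0,1)[0],key=cv2.contourArea);e=cv2.fitEllipse(k);print(np.round(np.array(e[0])+[x0,y0],1),np.round(e[1],1),np.array(cv2.boundingRect(k))+[x0,y0,0,0]);return np.array(e[0])+[x0,y0]
dk=lambda h,s,v:v<62
E
python3 - <<'E'
from m6 import *
s4=dict(np.load("pics/w4.npz")); s=wcam("w6"); S=optics.snapshot("side")
for p in [(.505,-.428,.088),(.395,-.243,.099)]: print("expect",proj(s,p),proj(S,p))
rel((.47,-.40,.25,134.2)); 
cv2.imwrite("pics/w6o.png",np.hstack([cv2.resize(s["color"][:,:,::-1],(480,300)),cv2.resize(S["color"][180:300,230:350,::-1],(300,300))]))
E
```

```text
expect [389.5690627  252.92768752] [309.39303026 259.08158628]
expect [247.23946922 117.22328166] [269.07598555 206.01492547]
at [ 0.4414 -0.3324  0.2511] [1.7991e+02 7.0000e-02 7.5410e+01] t 18.4 w 0.996
[-0.0583  0.0447  0.0013] [ 8.0000e-04  1.9000e-03 -1.0261e+00]
```

View pics/w6o.png

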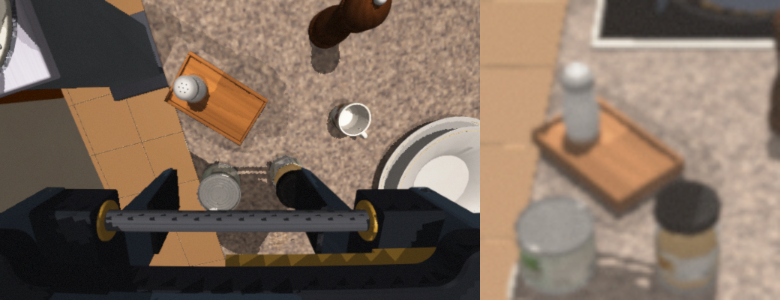

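The picture shows the salt upright inside the lip at the tray's left end (crop 188,88) and the honey lid in the side crop at about (687,205). Next, triangulate the honey lid from the side view and the earlier wrist view.

```bash
python3 - <<'E'
from m6 import *
s4=dict(np.load("pics/w4.npz")); S=optics.snapshot("side")
a=blob(s4,(455,160,535,240),dk); b=blob(S,(295,245,332,285),dk)
print("lid mid",meet(ray(s4,*a),ray(S,*b)),"w4@.088/.08",plane(s4,*a,.088),plane(s4,*a,.08))
T=optics.snapshot("top"); S0=cv2.imread("pics/top0.png")[:,:,::-1]; T["color"]=np.ascontiguousarray(S0); t=blob(T,(425,190,470,232),dk)
print("T,w4",meet(ray(s4,*a),ray(T,*t)),"T,S",meet(ray(T,*t),ray(S,*b)),"T@.085",plane(T,*t,.085),"S@.083",plane(S,*b,.083))
E
```

```text
[492.4 200.4] [52.  58.2] [464 174  58  54]
[308.3 263.4] [12.9 17. ] [301 254  15  19]
lid mid (array([ 0.50741408, -0.43277383,  0.08021482]), np.float64(0.009860206405599242)) w4@.088/.08 [ 0.51074758 -0.42754736  0.088     ] [ 0.51241459 -0.43249384  0.08      ]
[445.9 208.2] [21.6 22.6] [435 197  23  23]
T,w4 (array([ 0.51030184, -0.42834194,  0.08647014]), np.float64(0.0015000587106171305)) T,S (array([ 0.50678661, -0.43131452,  0.07901293]), np.float64(0.008823135409520183)) T@.085 [ 0.50986527 -0.42872232  0.085     ] S@.083 [ 0.50271723 -0.4368832   0.083     ]
```

drive_tool(commands="1 -0.015 0.018 0 0 0 -0.18; 1 -0.035 0.042 0 0 0 -0.36; 1 -0.055 0.066 0 0 0 -0.54; 1 -0.0753 0.0905 0.02 0 0 -0.72; 1 -0.0753 0.0905 0.06 0 0 -0.9")

```text
clock: 19.12
ee_pos: [0.5098, -0.4269, 0.1911]
tool_rot: [180.0, 0.2, 126.9]
contact_force: [0.4, 0.6, -0.8]
grip_width: 0.998
grasp_force: 0.0
```

```bash
python3 -c "
from h import *
rel((.51,-.428,.14,134.2),(.51,-.428,.032,134.2))"
```

```text
at [ 0.5098 -0.4269  0.1911] [179.97   0.19 126.93] t 19.12 w 0.998
[-0.0008 -0.0006  0.0511] [ 0.0003  0.0034 -0.1269]
[-0.0005 -0.0006  0.1591] [ 0.0003  0.0034 -0.1269]
```

drive_tool(commands="1 0 -0.001 0 0 0 -0.127; 1 0 -0.001 0.05 0 0 -0.127; 1 0 -0.001 0.09 0 0 -0.127; 1 0 -0.001 0.13 0 0 -0.127; 1 0 -0.001 0.159 0 0 -0.127")

```text
clock: 19.75
ee_pos: [0.5071, -0.4248, 0.0303]
tool_rot: [180.0, -0.1, 133.9]
contact_force: [0.8, 0.4, -0.2]
grip_width: 1.001
grasp_force: 0.0
```

drive_tool(commands="0.5 0 0 0 0 0 0; 0 0 0 0 0 0 0; 0 0 0 0 0 0 0; 0 0 0 0 0 0 0; 0 0 0 0 0 0 0")

```text
clock: 20.38
ee_pos: [0.5084, -0.427, 0.0329]
tool_rot: [180.0, 0.1, 134.0]
contact_force: [-1.9, -0.1, 8.9]
grip_width: 0.688
grasp_force: 30.0
```

```bash
python3 -c "
from h import *
p,r,st=pose(); print(p,st['grasp_force'],st['contact_force'])
C=np.array([.4205,-.2734])+.034*np.array([.698,-.716])+.002*np.array([.716,.698]); print(C)
rel((.51,-.428,.12,134.2),(*C,.12,134.2))"
```

```text
[ 0.50838166 -0.42703685  0.03290519] 29.99812272260897 [-1.91997724 -0.07546602  8.86342866]
[ 0.445664 -0.296348]
at [ 0.5084 -0.427   0.0329] [1.8000e+02 1.3000e-01 1.3399e+02] t 20.38 w 0.688
[-0.002   0.0005 -0.0871] [-0.      0.0023 -0.0037]
[ 0.1374  0.0456 -0.0874] [-0.      0.0023 -0.0037]
```

drive_tool(commands="0 0 0 -0.015 0 0 -0.004; 0 0 0 -0.045 0 0 -0.004; 0 0 0 -0.07 0 0 -0.004; 0 0.03 0.01 -0.07 0 0 -0.004; 0 0.06 0.02 -0.07 0 0 -0.004")

```text
clock: 21.0
ee_pos: [0.4803, -0.3688, 0.1027]
tool_rot: [180.0, 0.1, 134.2]
contact_force: [0.5, 0.8, -2.2]
grip_width: 0.688
grasp_force: 30.0
```

```bash
python3 -c "
from h import *
rel((.4457,-.2963,.10,134.2),(.4457,-.2963,.055,134.2))"
```

```text
at [ 0.4803 -0.3688  0.1027] [1.7999e+02 8.0000e-02 1.3422e+02] t 21.0 w 0.688
[0.0761 0.0258 0.0026] [0.0001 0.0014 0.0003]
[0.0762 0.0258 0.0476] [0.0001 0.0014 0.0003]
```

drive_tool(commands="0 0.025 0.009 0 0 0 0; 0 0.052 0.018 0 0 0 0; 0 0.076 0.026 0 0 0 0; 0 0.076 0.026 0.015 0 0 0; 0 0.076 0.026 0.035 0 0 0")

```text
clock: 21.62
ee_pos: [0.4469, -0.2975, 0.0667]
tool_rot: [180.0, 0.1, 134.2]
contact_force: [0.1, 0.1, -2.3]
grip_width: 0.685
grasp_force: 30.0
```

```bash
python3 - <<'E'
from h import *
s=wcam("w7"); S=optics.snapshot("side"); p,_,_=pose(); print(p)
C=np.array([.4205,-.2734]); a=np.array([.698,-.716]); b=np.array([.716,.698])
# side: salt rows extents and jar base extents (numeric)
h=cv2.cvtColor(S["color"],cv2.COLOR_RGB2HSV).astype(int)
for v in range(205,262,4):
    print(v,"sat",h[v,256:316:3,1].tolist(),"val",h[v,256:316:3,2].tolist())
for q in [(p[0],p[1],p[2]-.039),(*(C-.04*a),.009)]: print("proj base",proj(S,q))
E
```

```text
[ 0.44571728 -0.29666388  0.06503528]
205 sat [13, 8, 14, 19, 28, 36, 24, 23, 40, 97, 67, 55, 52, 8, 7, 11, 12, 46, 48, 49] val [78, 64, 56, 54, 55, 50, 53, 55, 57, 97, 144, 191, 167, 68, 69, 71, 85, 150, 169, 181]
209 sat [26, 18, 16, 30, 13, 18, 29, 113, 103, 57, 21, 14, 23, 22, 28, 9, 14, 53, 48, 45] val [58, 57, 64, 60, 57, 58, 62, 97, 92, 67, 62, 71, 68, 58, 55, 60, 94, 189, 191, 182]
213 sat [21, 4, 19, 18, 23, 23, 48, 44, 25, 24, 15, 31, 18, 25, 31, 23, 17, 50, 52, 50] val [72, 64, 54, 56, 55, 56, 59, 58, 52, 53, 51, 50, 57, 62, 65, 56, 92, 190, 196, 187]
217 sat [95, 7, 25, 12, 12, 12, 19, 72, 42, 19, 16, 43, 47, 42, 28, 24, 31, 48, 49, 46] val [167, 70, 72, 62, 62, 66, 68, 88, 54, 53, 47, 47, 49, 49, 54, 54, 107, 181, 186, 168]
221 sat [91, 53, 36, 14, 4, 21, 26, 0, 12, 31, 36, 38, 37, 45, 46, 16, 31, 48, 48, 50] val [185, 153, 127, 73, 69, 74, 69, 66, 62, 49, 43, 47, 48, 51, 56, 64, 116, 182, 179, 185]
225 sat [87, 48, 40, 15, 11, 18, 22, 21, 18, 80, 88, 77, 83, 94, 86, 23, 30, 46, 47, 49] val [146, 134, 141, 150, 112, 72, 71, 72, 69, 105, 98, 89, 101, 127, 134, 88, 110, 17
[... 1118 characters left out ...]
7, 107, 120, 125, 119, 112, 104, 101, 99, 98, 94, 158]
253 sat [47, 45, 46, 44, 46, 81, 108, 112, 107, 112, 114, 110, 108, 105, 107, 107, 69, 49, 46, 48] val [108, 120, 105, 87, 83, 94, 97, 98, 95, 91, 92, 97, 102, 97, 100, 100, 93, 99, 110, 107]
257 sat [49, 45, 31, 34, 45, 50, 51, 101, 117, 114, 111, 112, 110, 106, 68, 48, 47, 42, 44, 45] val [119, 102, 99, 97, 97, 86, 90, 91, 98, 94, 92, 96, 95, 101, 94, 100, 115, 116, 109, 108]
261 sat [17, 20, 16, 18, 17, 20, 42, 47, 68, 101, 113, 103, 68, 49, 42, 39, 44, 47, 49, 51] val [207, 154, 155, 152, 146, 117, 90, 86, 86, 96, 99, 94, 86, 89, 108, 104, 104, 109, 124, 169]
proj base [288.32852493 240.77061885]
proj base [270.38180552 232.59421083]
```

```bash
python3 - <<'E'
from h import *
S=optics.snapshot("side"); C=np.array([.4205,-.2734]); a=np.array([.698,-.716]); b=np.array([.716,.698])
for v in (249,250.5):
    P=plane(S,290.5,v,.026)[:2]+[0,.0315]; print(P,(P-C)@a,(P-C)@b)
# tray in side view: lip silhouette right corner & front corner
g=cv2.cvtColor(S["color"],cv2.COLOR_RGB2HSV).astype(int)
m=(g[...,0]<14)&(g[...,1]>80)&(g[...,2]>70); m[:215]=0; m[270:]=0; m[:,:245]=0; m[:,325:]=0
c=max(cv2.findContours(cv2.morphologyEx(m.astype(np.uint8),cv2.MORPH_OPEN,np.ones((3,3))),0,1)[0],key=cv2.contourArea)[:,0]
for nm,q in(("left",c[c[:,0].argmin()]),("right",c[c[:,0].argmax()]),("front",c[c[:,1].argmax()])):
    P=plane(S,*q,.017 if nm!="front" else -.001)[:2]; print(nm,q,P,(P-C)@a,(P-C)@b)
rel((.4457,-.2963,.05,134.2))
E
```

```text
[ 0.45326235 -0.29646929] 0.039385727590714806 0.00735547560433664
[ 0.45359468 -0.30204601] 0.04361062680184876 0.003700878832996364
left [257 233] [ 0.35792854 -0.25602244] -0.05611720703105693 -0.03267162727072706
right [275 241] [ 0.40949856 -0.28779461] 0.002627541664313761 -0.017924468023459476
front [266 246] [ 0.38433235 -0.28785989] -0.014891738974596983 -0.0359890401867426
at [ 0.446  -0.2969  0.0659] [-1.7999e+02 -7.0000e-02  1.3422e+02] t 21.77 w 0.681
[0.0006 0.0002 0.0159] [-0.0001 -0.0012  0.0004]
```

drive_tool(commands="0 0.004 0 0 0 0 0; 0 0.004 0 0.005 0 0 0; 0 0.004 0 0.01 0 0 0; 0 0.004 0 0.0135 0 0 0; 0 0.004 0 0.0155 0 0 0")

```text
clock: 22.4
ee_pos: [0.4433, -0.2938, 0.0505]
tool_rot: [-180.0, -0.0, 134.2]
contact_force: [0.1, -0.3, -3.1]
grip_width: 0.686
grasp_force: 30.0
```

drive_tool(commands="0 0 0 0.001 0 0 0; 0 0 0 0.0015 0 0 0; 0 0 0 0.0015 0 0 0")

```text
clock: 22.78
ee_pos: [0.4434, -0.2939, 0.0494]
tool_rot: [-180.0, 0.0, 134.2]
contact_force: [0.3, 0.2, -3.0]
grip_width: 0.688
grasp_force: 30.0
```

drive_tool(commands="0 0 0 0.001 0 0 0; 0 0 0 0.002 0 0 0; 0 0 0 0.002 0 0 0")

```text
clock: 23.15
ee_pos: [0.4435, -0.2941, 0.0479]
tool_rot: [-180.0, 0.0, 134.2]
contact_force: [-1.0, -1.1, 9.2]
grip_width: 0.684
grasp_force: 30.0
```

drive_tool(commands="0.8 0 0 -0.001 0 0 0; 0.8 0 0 -0.001 0 0 0; 0.8 0 0 -0.001 0 0 0; 0.8 0 0 -0.02 0 0 0; 0.8 0 0 -0.06 0 0 0")

```text
clock: 23.78
ee_pos: [0.4425, -0.2932, 0.1068]
tool_rot: [-180.0, -0.2, 134.2]
contact_force: [0.7, 0.2, 1.0]
grip_width: 0.896
grasp_force: 0.0
```

drive_tool(commands="0.8 0 0 -0.06 0 0 0; 0.8 0 0 -0.12 0 0 0; 0.8 0 0 -0.17 0 0 0; 0.8 0 0 -0.17 0 0 0")

```text
clock: 24.28
ee_pos: [0.4447, -0.2949, 0.2811]
tool_rot: [180.0, 0.4, 134.2]
contact_force: [0.4, 0.6, 0.4]
grip_width: 0.902
grasp_force: 0.0
```

```bash
python3 - <<'E'
from m6 import *
s=wcam("w8"); S=optics.snapshot("side"); cv2.imwrite("pics/side8.png",S["color"][:,:,::-1]); p,_,st=pose(); print(p,st["contact_force"])
C=np.array([.4205,-.2734]); a=np.array([.698,-.716]); b=np.array([.716,.698])
q=proj(s,(.4434,-.294,.103)); print("expect lid",q,"salt top",proj(s,(.3955,-.2435,.099)))
for nm,im in(("wrist",s),("side",S)):
    q=proj(im,(.4434,-.294,.103)).astype(int); w=45 if nm=="wrist" else 18
    e=blob(im,(q[0]-w,max(q[1]-w,0),q[0]+w,q[1]+w),dk); P=plane(im,*e,.1)[:2]; print(nm,"lid",e,P,"a",(P-C)@a,"b",(P-C)@b)
rot=proj(S,(.4434,-.294,.103))-proj(S,(.4434,-.294,.009)); print("side jar axis",rot)
E
```

```text
[ 0.44323204 -0.29376756  0.27726612] [-0.83153823  0.75090658 -0.54794952]
expect lid [314.72307422 180.84422522] salt top [315.49765366 116.58895223]
[313.8 183.9] [53.9 54.4] [286 157  56  55]
wrist lid [313.7726593  183.86721802] [ 0.44552484 -0.29774545] a 0.03489867951474606 b 0.0009246571805851117
[292.  223.3] [ 7.8 15.7] [285 217  14  12]
side lid [292.01104546 223.27079582] [ 0.45916125 -0.31436451] a 0.05631614050025692 b -0.0009117752880499659
side jar axis [ -1.62833102 -27.76730566]
```

```bash
python3 - <<'E'
from m6 import *
s=dict(np.load("pics/w8.npz")); e=blob(s,(285,80,345,150),lambda h,s,v:(s<60)&(v>110)); P=plane(s,*e,.08); print(P)
d=P[:2]-[.4205,-.2734]; print(d@[.698,-.716],d@[.716,.698])
st=status.observe(); print(st["clock"],st["contact_force"],np.round(st["qvel"],2))
if np.linalg.norm(P[:2]-[.3955,-.2435])<.012: print(manip.hand_in())
E
```

```text
[313.8 113. ] [29.5 30.7] [299  98  30  31]
[ 0.39172945 -0.24232061  0.08      ]
-0.04233468941033218 0.0010936957295545613
24.375 [-0.83153823  0.75090658 -0.54794952] [-0.16  1.51  1.59  0.06 -0.33  0.11]
the job is handed in; nothing more can be done
None
```

The tray was tipped onto its feet where it stood, the honey jar and salt shaker were set on it upright and released, and the job was handed in at 24.4 s; the final wrist view put both inside the lip, the jar with about 4 mm to spare at its end.

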